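One turn down on the heel press

TASK

Bring the pad of the heel press down by one turn: with the fingertips, push the hand wheel round clockwise (seen from above) by its upright spoke handle through exactly one full turn, so that the handle comes back to the spot where it started, and leave it there. Only push the handle, gently: do not grip it hard or pull it up, and do not push on the rim or spokes instead. Leave the tools and other things on the bench alone.

Things in the scene. Friction and masses are not known exactly. Their poses are not given: they have to be found in the camera images.
- press: bench screw press bolted to the table: green base plate 240 x 260 x 22 mm, two columns, a cross-beam whose top is 155 mm above the table; a horizontal hand wheel lies on top of it, on a vertical axis. Origin on the table under the wheel's axis; z is up
- hub (a point): point on the wheel's vertical axis at the height of the top of the wheel's rim (188 mm above the table). The wheel is of dark steel with three spokes, 176 mm outside diameter, its rim bar 16 mm thick; the hub ends 14 mm above this point
- wheel (a joint): angle of the hand wheel in rad, growing as it turns clockwise seen from above (pad goes down 8 mm a turn); one turn is 6.28. It does not read 0 at the start: it starts between -1.2 and 1.2. Stiff screw: it stays where it is left, does not coast, and takes about 5 N at the handle. It is free to run at least 1.5 rad past one turn
- handle: upright round white plastic spoke handle standing on the rim at the end of one spoke, 80 mm from the wheel's axis; diameter 26 mm, 55 mm high, top 243 mm above the table. Origin at the centre of its foot, at the height of the top of the rim; z is up. It is a plug-in handle: a light spring (4 N) keeps it down, it can be pulled up by 25 mm, and pushing it sideways does not move it in the wheel
- hammer: bystander, loose: hammer with a handle, 260 mm long, lying; origin under its middle
- glue_can: bystander, loose: closed metal can, diameter 84 mm, 100 mm high, standing; origin at its underside's centre
- last: bystander, loose: yellow plastic shoe last, 250 mm long, 62 mm wide, 95 mm high, standing on its sole; origin at its underside's centre
- brush: bystander, loose: flat brush 200 mm long, lying; origin under its middle
- pliers: bystander, loose: pliers with yellow grips, 170 mm long, lying; origin under the pivot
- tack_jar: bystander, loose: small glass jar, diameter 60 mm, 70 mm high, standing; origin at its underside's centre
- heel_stub: bystander, loose: small dark wooden cylinder, diameter 32 mm, 28 mm high, standing on the rear edge of the press's base plate, far below the wheel; origin at its underside's centre

How it is judged:
By the outcome, as a careful person would: the job done as asked, in the order asked, and still so for the second after the job is handed in, with the robot touching nothing.
It also fails if it takes over 72 s, if anything falls off the work surface, if the arm or the gripper's body presses on something with over 40 N, if the wrist force passes 120 N, or if a joint passes its speed limit or range.

ROBOT

A 6-joint arm with a two-finger parallel gripper is mounted at the origin on the work surface. World frame = base frame: x ahead of the robot, y to its left, z up, the work surface at z = 0. Lengths are in mm, angles in rad, forces in N, time in s.
With the tool pointing down it reaches from about 350 to 875 mm from the base axis. Payload 4.2 kg.
Tool frame: the origin (TCP) lies between the finger pads; the fingertips stand 25 mm ahead of it and the grasp point (between the pads) lies 6 mm ahead of it; z points along the fingers, y is the line along which they close (so a half turn about z gives the same grasp; the last joint's range is limited). The gripper opens to 85 mm and grips with 20 to 120 N. Pads are 22 mm wide; open, the fingers measure 114 mm over their backs; the gripper's body (76 mm by 85 mm) begins 54 mm behind the grasp point. The pads swing forward as they close: fully open they stand 13 mm farther back than shut.
Start: joints at [-0.886, 0.385, 0.008, 0, -1.194, -0.259], TCP at [258.168, -569.165, 256.312] pointing down, gripper open.
Joint ranges: [-3.14, 3.14], [-1.21, 2.06], [-1.07, 1.41], [-3.16, 2.05], [-2.99, -0.16], [-3.1, 3.1]. Speed limits (rad/s): [2.79, 2.79, 3.14, 3.14, 3.14, 3.14].

INTERFACE

Orientations are given as a unit quaternion [x, y, z, w].
In Python, from bench import arm gives the robot as it stands.
- The arm moves only by the shell command python3 -m pendant 'ROWS'. ROWS is JSON, a list of rows, each a list of 7 numbers: the shift along the tool's x, y, z in m, then the turn, a rotation vector about the tool's x, y, z in degrees, then the finger opening in m, from 0 to 0.0854. In form: [[x, y, z, wx, wy, wz, fingers], ...]. A call has 1 to 12 rows; each row shifts and turns the commanded pose from where the row before left it, along the tool's axes as they then stand; what a row does not reach is not made up. A row lasts 1/10 s, in which the tool goes at most 50 mm and 8.59 degrees, less where a joint would pass 70% of its speed; a pose out of reach is approached as far as the arm can. A call is refused whole if a number of a shift passes 0.05 or a number of a turn 8.59, either way. A call with a gripper value outside its range is refused whole. The fingers move at their own pace and stop on an object; the grip force is fixed at half the most. Time passes only in rows, so rows that do not move let the fingers close. It gives the time, the measured TCP pose, the force, the opening and the grip force at its end, in the units of the state.
- arm.read_state(): the state, without advancing time (a new reading comes with each control period).
- arm.get_image(name): name is "scene" or "top"; returns a dict with "image" (400x640x3 uint8, red, green, blue), "fx", "fy", "cx", "cy" (pixels), "xyz" and "rotation" of the camera in the world. Camera axes: x right, y down, z forward; pixel columns grow to the right and rows downward; lengths in mm; the calibration is good to about 2 mm. A picture is of the moment at which its call begins. There is no depth.
- arm.job_done(): hands the job in; it is judged then, once.
The state is a dict: "clock": time; "joints": joint angles; "joint_vel": joint speeds; "joint_efforts": joint torques, N m; "position": TCP position; "ee_rot": TCP orientation; "contact_force": force on the tool from outside, world axes, zero at the start; "wrist_torque": the same for the moment, N m; "gripper_width": finger opening in mm; "grasp_force": force on a finger pad.
Only numpy, scipy, OpenCV 4.12 (cv2) and the standard library are available. Lean on these libraries where they do the work, as an engineer would, in place of code of your own. Each camera call takes 0.05 s, during which the arm holds its last target. There are 200 camera calls.

## Working session

There is one attempt and no reset: what is moved stays moved. The work goes in short steps, Python scripts to look and compute and a shell command to move; the robot and the scene stay as the last step left them, time stands still between calls to the robot, and variables do not carry over. Pictures are saved under pics/ and viewed, at most 10 in all, crops included, and the job is handed in when it is done.

```bash
mkdir -p pics; ls; python3 - <<'E'
from bench import arm
import cv2
for n in("scene","top"):
    d=arm.get_image(n); cv2.imwrite(f"pics/{n}0.png",d["image"][:,:,::-1])
    print(n,d["fx"],d["fy"],d["cx"],d["cy"],d["xyz"],d["rotation"])
print(arm.read_state())
E
```

```text
pics
scene 387.10914722127654 387.10914722127654 314.74704579035034 200.61711593215327 [1344.12582561 -512.68105667  942.33653614] [ 0.79352016  0.42676185 -0.19840237 -0.38579343]
top 411.62256730747964 411.62256730747964 324.21625301072123 201.59829333565233 [ 336.52229567   81.65234259 1511.41454977] [-0.6978789   0.71393658 -0.03930055  0.04141331]
{'clock': 0.1, 'joints': array([-8.86354984e-01,  3.85486079e-01,  6.75771170e-03, -4.44462804e-04,
       -1.19399163e+00, -2.58627868e-01]), 'joint_vel': array([ 0.00025896, -0.00161306,  0.00183493, -0.0001431 ,  0.00175525,
       -0.00053465]), 'joint_efforts': array([-4.03412787e-04, -3.93319094e+01,  1.88929850e+01,  4.19804201e+00,
       -2.57424879e-03,  2.58399403e-06]), 'position': array([ 258.00411594, -568.74222657,  255.32376992]), 'ee_rot': array([-2.11221673e-01,  9.77437690e-01,  9.50705582e-04, -2.52897925e-04]), 'contact_force': array([-0.39248817, -0.55782124,  0.17915263]), 'wrist_torque': array([ 0.05131306,  0.01519266, -0.00492798]), 'grasp_force': 0.0, 'gripper_width': 85.3926637641137}
```

View pics/top0.png

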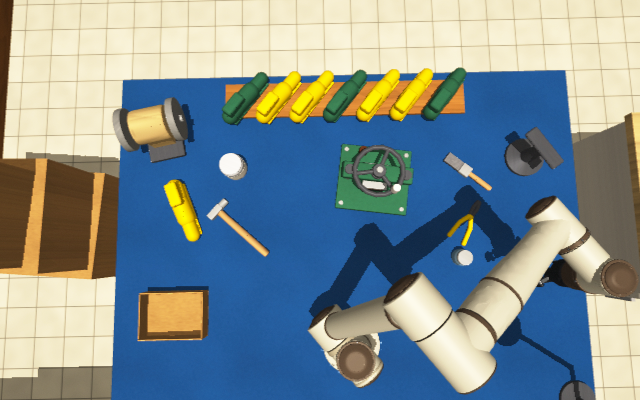

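View pics/scene0.png

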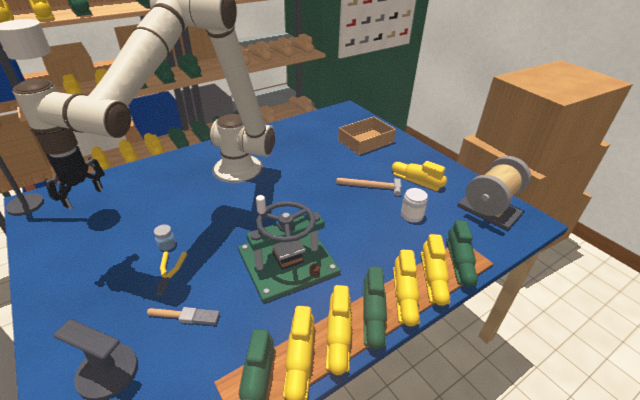

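The top view shows the wheel centred near (380,169) with its white handle near (397,188). In the scene view the handle is at (261,204) and the hub near (286,220).

```bash
cat > h.py <<'E'
from bench import arm
import cv2, numpy as np
from scipy.spatial.transform import Rotation as R
def ray(d,u,v):
    r=R.from_quat(d["rotation"]).apply([(u-d["cx"])/d["fx"],(v-d["cy"])/d["fy"],1]); return np.array(d["xyz"]),r
def onz(d,u,v,z):
    o,r=ray(d,u,v); return o+r*(z-o[2])/r[2]
def proj(d,p):
    q=R.from_quat(d["rotation"]).inv().apply(np.array(p)-d["xyz"]); return q[0]/q[2]*d["fx"]+d["cx"],q[1]/q[2]*d["fy"]+d["cy"]
def white(d,box):
    x0,y0,x1,y1=box; im=d["image"][y0:y1,x0:x1].astype(int)
    m=((im.min(2)>165)&(im.max(2)-im.min(2)<35)).astype(np.uint8)
    n,l,s,c=cv2.connectedComponentsWithStats(m)
    return [(s[i,:5]+[x0,y0,0,0,0],c[i]+[x0,y0]) for i in range(1,n) if s[i,4]>8]
E
python3 - <<'E'
from h import *
t=arm.get_image("top"); s=arm.get_image("scene")
print("top",white(t,(340,135,425,220))); print("scene",white(s,(240,185,280,225)))
x0,y0,x1,y1=340,135,425,220
im=t["image"][y0:y1,x0:x1].astype(int)
# ring: dark grey pixels, not green
m=((im.max(2)-im.min(2)<25)&(im.max(2)<110)).astype(np.uint8)
c=max(cv2.findContours(m,cv2.RETR_EXTERNAL,cv2.CHAIN_APPROX_NONE)[0],key=cv2.contourArea)
(a,b),r=cv2.minEnclosingCircle(c); el=cv2.fitEllipse(c); print(a+x0,b+y0,r,el)
g=cv2.resize(t["image"][y0:y1,x0:x1,::-1],None,fx=6,fy=6,interpolation=cv2.INTER_CUBIC)
G=cv2.cvtColor(g,cv2.COLOR_BGR2GRAY)
h=cv2.HoughCircles(G,cv2.HOUGH_GRADIENT,1.5,200,param1=120,param2=30,minRadius=130,maxRadius=190)
print(h)
for c in (h[0] if h is not None else []):
    u,v,rr=c[0]/6+x0,c[1]/6+y0,c[2]/6; print(u,v,rr,onz(t,u,v,180)); cv2.circle(g,(int(c[0]),int(c[1])),int(c[2]),(0,0,255),1)
k=cv2.resize(s["image"][180:300,225:345,::-1],(500,500),interpolation=cv2.INTER_CUBIC)
cv2.imwrite("pics/c1.png",np.hstack([cv2.resize(g,(400,400)),cv2.resize(k,(400,400))]))
E
```

```text
top [(array([345, 147,   4,   4,  12]), array([346.5, 148.5])), (array([405, 153,   3,   4,  10]), array([406. , 154.8])), (array([377, 167,   6,   5,  26]), array([379.5, 169. ])), (array([363, 181,  22,   8, 136]), array([373.27941176, 184.5       ])), (array([393, 184,   8,   8,  50]), array([396.64, 187.28])), (array([340, 201,   3,   4,  10]), array([341. , 202.2])), (array([399, 207,   5,   4,  13]), array([401.15384615, 208.76923077]))]
scene [(array([256, 195,   8,   6,  37]), array([259.72972973, 197.56756757]))]
377.5 172.0 32.88246536254883 ((36.93899154663086, 35.52596664428711), (48.22336959838867, 55.911014556884766), 98.69692993164062)
None
```

View pics/c1.png

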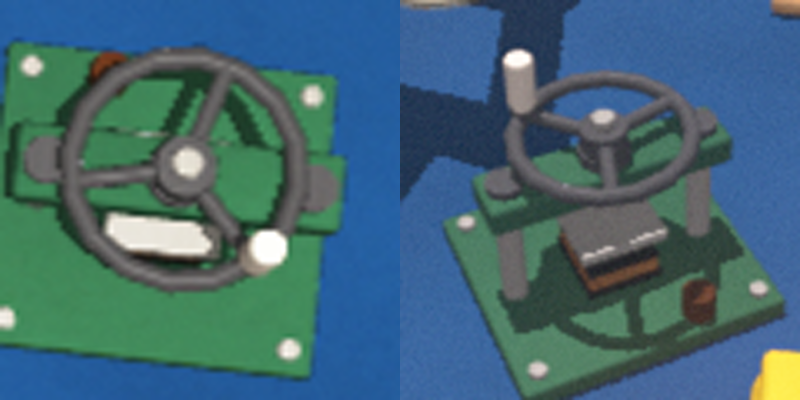

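The crop shows the hub cap at (379.5,169.0) and the handle top at (396.6,187.3), both clear in the two views. Next I cross-check by triangulation.

```bash
python3 - <<'E'
from h import *
t=arm.get_image("top"); s=arm.get_image("scene")
H=onz(t,379.5,169,202); T=onz(t,396.7,187.5,243); print(H,T,np.linalg.norm((T-H)[:2]))
# side: scene crop px  cap at (602,118), handle top (517,62)-> 225+ (x-400)*.3
print("scene on z", onz(s,225+203*.3,180+117*.3,202), onz(s,225+117*.3,180+62*.3,243))
def tri(a,b):
    o1,r1=ray(t,*a);o2,r2=ray(s,*b); k=np.linalg.lstsq(np.c_[r1,-r2],o2-o1,rcond=None)[0]; return (o1+k[0]*r1+o2+k[1]*r2)/2
print(tri((379.5,169),(225+203*.3,180+117*.3)),tri((396.7,187.5),(225+117*.3,180+62*.3)))
d=(T-H)[:2]; print("az deg",np.degrees(np.arctan2(d[1],d[0])))
print(R.from_quat(arm.read_state()["ee_rot"]).as_matrix().round(3))
E
```

```text
[588.59041915 -96.99858003 202.        ] [ 521.01271688 -142.66908682  243.        ] 81.5631107452168
scene on z [590.04819573 -95.5922287  202.        ] [ 527.82153509 -144.23642772  243.        ]
[589.14733587 -96.20573779 201.61475539] [ 522.08159204 -142.64268793  238.53059291]
az deg -145.94830190490302
[[-0.911 -0.413 -0.   ]
 [-0.413  0.911  0.001]
 [ 0.     0.001 -1.   ]]
```

Hub is at about (589,−96), and the handle at azimuth −146° and radius 80 mm, i.e. near (523,−141). The measured radius of 81.6 mm and heights of 202/239 mm agree with the given sizes. The plan is to straddle the handle loosely with the fingers 40 mm apart and let the trailing finger push along the arc. I first move over the handle.

```bash
python3 -m pendant '[[-0.0348,0.0234,-0.004,0,0,0,0.04],[-0.0348,0.0234,-0.004,0,0,0,0.04],[-0.0348,0.0234,-0.004,0,0,0,0.04],[-0.0348,0.0234,-0.004,0,0,0,0.04],[-0.0348,0.0234,-0.004,0,0,0,0.04],[-0.0348,0.0234,-0.004,0,0,0,0.04],[-0.0348,0.0234,-0.004,0,0,0,0.04],[-0.0348,0.0234,-0.004,0,0,0,0.04],[-0.0348,0.0234,-0.004,0,0,0,0.04],[-0.0348,0.0234,-0.004,0,0,0,0.04],[-0.0348,0.0234,-0.004,0,0,0,0.04],[-0.0348,0.0234,-0.004,0,0,0,0.04]]'
cat >> h.py <<'E'
HUB=np.array([589.,-96.4])
def st():
    s=arm.read_state(); p=s["position"]; M=R.from_quat(s["ee_rot"]).as_matrix(); d=p[:2]-HUB
    az=np.degrees(np.arctan2(d[1],d[0])); ya=np.degrees(np.arctan2(M[1,1],M[0,1]))
    print("t",s["clock"],"p",p.round(1),"az",az.round(1),"r",np.hypot(*d).round(1),"y az",ya.round(1),"mis",((ya-az+90+90)%180-90).round(1),"tilt",np.degrees(M[:2,2]).round(2),"j",np.degrees(s["joints"]).round(0)[[0,5]],"F",s["contact_force"].round(1),"w",round(s["gripper_width"],1),"g",s["grasp_force"])
    return s,p,M
E
python3 -c "
from h import *
st()"
```

```text
clock: 1.5
position: [523.1, -139.3, 304.7]
ee_rot: [-0.211, 0.977, -0.0, 0.0]
contact_force: [0.9, -0.4, 0.5]
gripper_width: 40.0
grasp_force: 0.0
t 1.5 p [ 523.1 -139.3  304.7] az -147.0 r 78.7 y az 114.4 mis -8.6 tilt [0.03 0.  ] j [  2. -68.] F [ 0.9 -0.4  0.5] w 40.0 g 0.0
```

```bash
R='x'; python3 -m pendant '[[0,0,0,0,0,-8.57,0.04],[0,0,0,0,0,-8.57,0.04],[0,0,0,0,0,-8.57,0.04],[0,0,0,0,0,-8.57,0.04],[0,0,0,0,0,-8.57,0.04],[0,0,0,0,0,-8.57,0.04],[0,0,0,0,0,-8.57,0.04],[0,0,0,0,0,-8.57,0.04],[0,0,0,0,0,-8.57,0.04],[0,0,0,0,0,-8.57,0.04],[0,0,0,0,0,-8.57,0.04]]' >/dev/null
python3 -m pendant '[[0,0,0,0,0,-8.57,0.04],[0,0,0,0,0,-8.57,0.04],[0,0,0,0,0,-8.57,0.04],[0,0,0,0,0,-8.57,0.04],[0,0,0,0,0,-8.57,0.04],[0,0,0,0,0,-8.57,0.04],[0,0,0,0,0,-8.57,0.04],[0,0,0,0,0,-8.57,0.04],[0,0,0,0,0,-8.57,0.04],[0,0,0,0,0,-8.57,0.04],[0,0,0,0,0,-8.57,0.04],[0,0,0,0,0,0,0.04]]' >/dev/null
python3 - <<'E'
from h import *
s,p,M=st()
d=np.r_[522.6-p[0],-141.2-p[1],0]; print("tool shift to handle",(M.T@d).round(1), "x axis az",np.degrees(np.arctan2(M[1,0],M[0,0])))
im=arm.get_image("scene"); cv2.imwrite("pics/s1.png",cv2.resize(im["image"][100:300,160:400,::-1],(720,600),interpolation=cv2.INTER_CUBIC))
E
```

```text
t 3.8 p [ 522.4 -140.9  304.3] az -146.2 r 80.1 y az -57.1 mis -0.8 tilt [-0.    0.01] j [  2. 121.] F [ 0.1 -1.1  0.8] w 39.9 g 0.0
tool shift to handle [ 0.   0.3 -0. ] x axis az 32.925206766586044
```

View pics/s1.png

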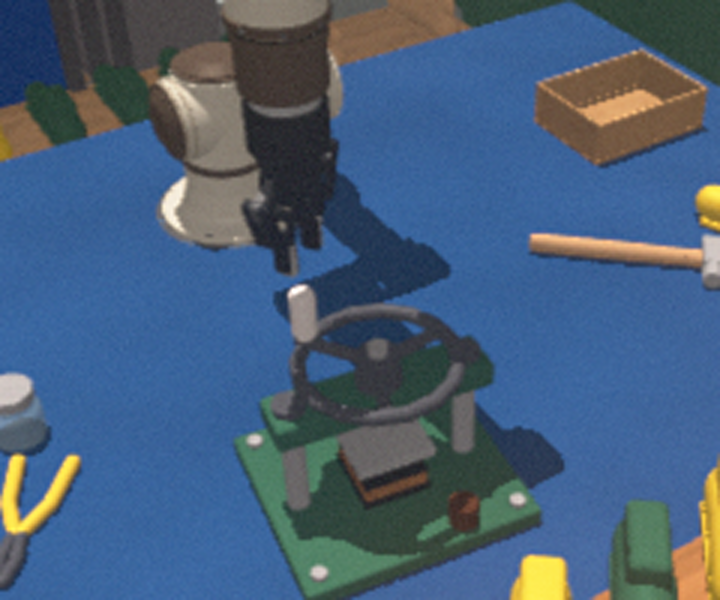

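The fingertips, at crop (293,265) and (315,245), straddle the handle top at (302,292). I descend.

```bash
python3 -m pendant '[[0,0,0.01,0,0,0,0.04],[0,0,0.01,0,0,0,0.04],[0,0,0.01,0,0,0,0.04],[0,0,0.01,0,0,0,0.04],[0,0,0.01,0,0,0,0.04],[0,0,0.01,0,0,0,0.04],[0,0,0.01,0,0,0,0.04],[0,0,0.008,0,0,0,0.04],[0,0,0,0,0,0,0.04]]' >/dev/null
python3 - <<'E'
from h import *
st()
im=arm.get_image("scene"); cv2.imwrite("pics/s2.png",cv2.resize(im["image"][130:280,200:360,::-1],(640,600),interpolation=cv2.INTER_CUBIC))
E
```

```text
t 4.75 p [ 521.8 -140.9  224.8] az -146.5 r 80.6 y az -57.1 mis -0.6 tilt [-0.16  0.01] j [  2. 121.] F [-1.   0.   0.3] w 40.1 g 0.0
```

View pics/s2.png

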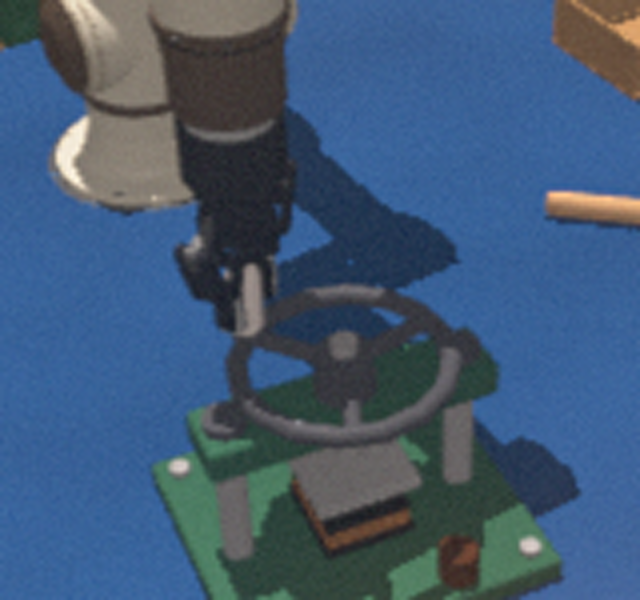

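The handle stands between the fingers with no contact. I begin the clockwise arc along tool −y, with a positive turn about z.

```bash
python3 -m pendant '[[0.0001,-0.0042,0,0,0,3,0.04],[0.0001,-0.0042,0,0,0,3,0.04],[0.0001,-0.0042,0,0,0,3,0.04],[0.0001,-0.0042,0,0,0,3,0.04],[0.0001,-0.0042,0,0,0,3,0.04]]' >/dev/null
python3 -c "
from h import *
s,p,M=st(); print((M.T@s['contact_force']).round(1))"
```

```text
t 5.3 p [ 514.2 -123.   226.9] az -160.4 r 79.4 y az -72.2 mis -1.7 tilt [ 0.13 -0.1 ] j [  4. 104.] F [ 1.4 -5.  -2.5] w 40.1 g 2.658172092708071
[-0.2  5.2  2.5]
```

```bash
python3 -m pendant '[[0.0002,-0.007,0,0,0,5,0.04],[0.0002,-0.007,0,0,0,5,0.04],[0.0002,-0.007,0,0,0,5,0.04],[0.0003,-0.007,0,0,0,5,0.04],[0.0003,-0.007,0,0,0,5,0.04],[0.0003,-0.007,0,0,0,5,0.04],[0.0003,-0.007,0,0,0,5,0.04],[0.0003,-0.007,0,0,0,5,0.04],[0.0003,-0.007,0,0,0,5,0.04],[0.0003,-0.007,0,0,0,5,0.04],[0.0003,-0.007,0,0,0,5,0.04],[0.0003,-0.007,0,0,0,5,0.04]]' >/dev/null
python3 -c "
from h import *
s,p,M=st(); print((M.T@s['contact_force']).round(1))"
```

```text
t 6.5 p [529.4 -44.8 226.8] az 139.1 r 78.8 y az -132.3 mis -1.4 tilt [-0.08 -0.14] j [13. 35.] F [-0.2 -6.7 -0.8] w 39.6 g 2.416922465126845
[4.4 5.1 0.8]
```

```bash
python3 -m pendant '[[0.0002,-0.007,0,0,0,5,0.04],[0.0002,-0.007,0,0,0,5,0.04],[0.0002,-0.007,0,0,0,5,0.04],[0.0002,-0.007,0,0,0,5,0.04],[0.0002,-0.007,0,0,0,5,0.04],[0.0003,-0.007,0,0,0,5,0.04],[0.0003,-0.007,0,0,0,5,0.04],[0.0003,-0.007,0,0,0,5,0.04],[0.0003,-0.007,0,0,0,5,0.04],[0.0003,-0.007,0,0,0,5,0.04],[0.0003,-0.007,0,0,0,5,0.04],[0.0003,-0.007,0,0,0,5,0.04]]' >/dev/null
python3 - <<'E'
from h import *
s,p,M=st(); print((M.T@s['contact_force']).round(1))
im=arm.get_image("scene"); cv2.imwrite("pics/s3.png",cv2.resize(im["image"][130:280,200:360,::-1],(640,600),interpolation=cv2.INTER_CUBIC))
E
```

```text
t 7.7 p [604.2 -19.5 226.6] az 78.8 r 78.4 y az 167.7 mis -1.1 tilt [-0.3 -0.1] j [ 13. -26.] F [-4.7 -1.3  1.4] w 39.9 g 2.396655150951119
[ 2.3  4.3 -1.4]
```

View pics/s3.png

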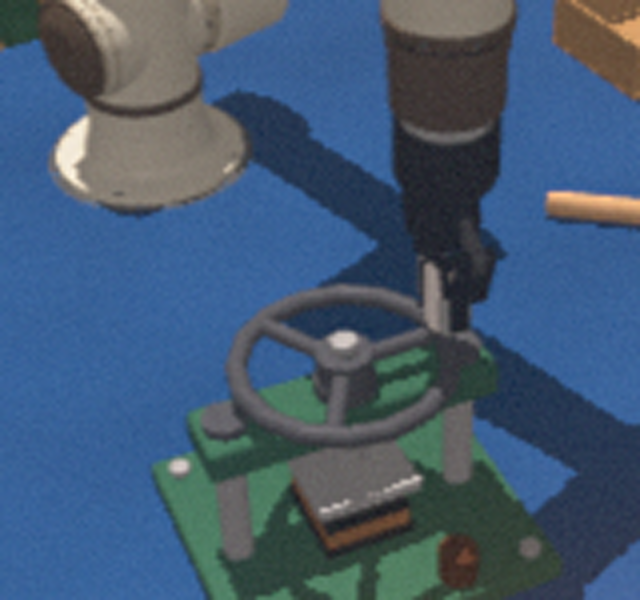

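The handle, at crop (435,290), is travelling inside the finger cage without lifting. I continue.

```bash
python3 -m pendant '[[0.0001,-0.007,0,0,0,5,0.04],[0.0001,-0.007,0,0,0,5,0.04],[0.0002,-0.007,0,0,0,5,0.04],[0.0002,-0.007,0,0,0,5,0.04],[0.0002,-0.007,0,0,0,5,0.04],[0.0002,-0.007,0,0,0,5,0.04],[0.0003,-0.007,0,0,0,5,0.04],[0.0003,-0.007,0,0,0,5,0.04],[0.0003,-0.007,0,0,0,5,0.04],[0.0003,-0.007,0,0,0,5,0.04],[0.0003,-0.007,0,0,0,5,0.04],[0.0003,-0.007,0,0,0,5,0.04]]' >/dev/null
python3 -c "
from h import *
s,p,M=st(); print((M.T@s['contact_force']).round(1))"
```

```text
t 8.95 p [664.4 -70.7 226.1] az 18.8 r 79.7 y az 107.8 mis -1.0 tilt [-0.23  0.08] j [  8. -80.] F [-4.   3.9  0.5] w 39.9 g 2.3506829628058767
[ 2.6  5.  -0.5]
```

```bash
python3 -m pendant '[[0.0003,-0.007,0,0,0,5,0.04],[0.0003,-0.007,0,0,0,5,0.04],[0.0003,-0.007,0,0,0,5,0.04],[0.0003,-0.007,0,0,0,5,0.04],[0.0003,-0.007,0,0,0,5,0.04],[0.0003,-0.007,0,0,0,5,0.04],[0.0003,-0.007,0,0,0,5,0.04],[0.0003,-0.007,0,0,0,5,0.04],[0.0003,-0.007,0,0,0,5,0.04],[0.0003,-0.007,0,0,0,5,0.04],[0.0003,-0.007,0,0,0,5,0.04],[0.0003,-0.007,0,0,0,5,0.04]]' >/dev/null
python3 -c "
from h import *
s,p,M=st(); print((M.T@s['contact_force']).round(1))"
```

```text
t 10.15 p [ 650.2 -148.2  226.2] az -40.3 r 80.2 y az 47.8 mis -1.9 tilt [0.18 0.15] j [   1. -133.] F [ 2.4  3.9 -1.7] w 40.3 g 2.568696756788995
[0.8 4.5 1.7]
```

```bash
python3 -m pendant '[[0,0.0035,0,0,0,-2.5,0.04],[0,0.0035,0,0,0,-2.5,0.04],[0,0,0,0,0,0,0.04],[0,0,-0.01,0,0,0,0.04],[0,0,-0.015,0,0,0,0.04],[0,0,-0.015,0,0,0,0.04],[0,0,-0.015,0,0,0,0.04],[0,0,-0.015,0,0,0,0.04],[0,0,0,0,0,0,0.04]]' >/dev/null
python3 - <<'E'
from h import *
s,p,M=st()
t=arm.get_image("scene"); cv2.imwrite("pics/s4.png",cv2.resize(t["image"][130:280,200:360,::-1],(640,600),interpolation=cv2.INTER_CUBIC))
E
```

```text
t 11.05 p [ 654.9 -145.1  300.1] az -36.5 r 81.9 y az 52.9 mis -0.6 tilt [ 0.39 -0.06] j [   1. -128.] F [ 0.  -0.3  0.5] w 40.0 g 0.0
```

View pics/s4.png

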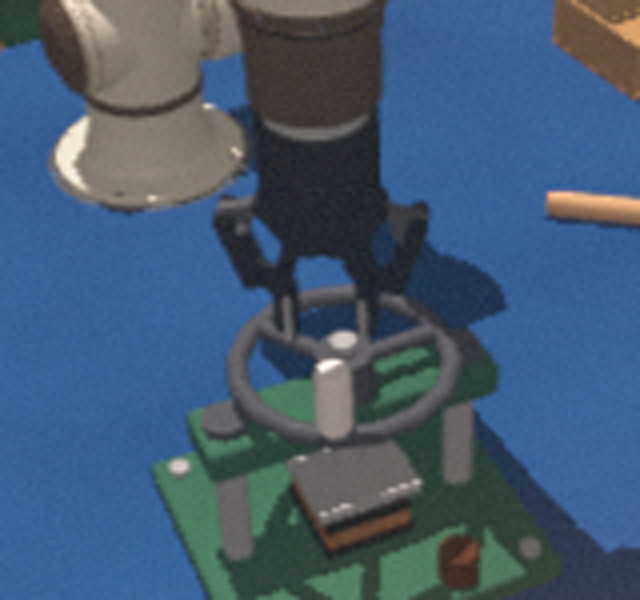

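The handle stands fully down and free, with its top at crop (332,366), and the fingers are above and to either side. I turn the gripper half a turn back.

```bash
python3 -m pendant '[[0,0,0,0,0,-8.57,0.04],[0,0,0,0,0,-8.57,0.04],[0,0,0,0,0,-8.57,0.04],[0,0,0,0,0,-8.57,0.04],[0,0,0,0,0,-8.57,0.04],[0,0,0,0,0,-8.57,0.04],[0,0,0,0,0,-8.57,0.04],[0,0,0,0,0,-8.57,0.04],[0,0,0,0,0,-8.57,0.04],[0,0,0,0,0,-8.57,0.04],[0,0,0,0,0,-8.57,0.04]]' >/dev/null
python3 -m pendant '[[0,0,0,0,0,-8.57,0.04],[0,0,0,0,0,-8.57,0.04],[0,0,0,0,0,-8.57,0.04],[0,0,0,0,0,-8.57,0.04],[0,0,0,0,0,-8.57,0.04],[0,0,0,0,0,-8.57,0.04],[0,0,0,0,0,-8.57,0.04],[0,0,0,0,0,-8.57,0.04],[0,0,0,0,0,-8.57,0.04],[0,0,0,0,0,-8.57,0.04],[0,0,0,0,0,0,0.04]]' >/dev/null
python3 - <<'E'
from h import *
s,p,M=st()
t=arm.get_image("scene"); w=white(t,(270,205,300,240)); print(w)
P=onz(t,283,221.5,243); print(P,np.degrees(np.arctan2(P[1]-HUB[1],P[0]-HUB[0])),np.hypot(*(P[:2]-HUB)))
print("to P in tool",(M.T@(P-p)).round(1))
E
```

```text
t 13.3 p [ 653.4 -144.6  295.3] az -36.8 r 80.5 y az -127.1 mis -0.3 tilt [-0.1   0.02] j [ 1. 52.] F [-0.4  0.5 -0.9] w 40.4 g 0.0
[(array([283, 213,   5,   4,  17]), array([285.11764706, 214.41176471])), (array([279, 220,   6,   2,  10]), array([281.5, 220.5]))]
[ 650.43766913 -138.77168722  243.        ] -34.5928454208255 74.63207799330071
to P in tool [-5.8 -2.9 52.3]
```

```bash
python3 -m pendant '[[0,-0.0015,0.01,0,0,0,0.04],[0,0,0.01,0,0,0,0.04],[0,0,0.01,0,0,0,0.04],[0,0,0.01,0,0,0,0.04],[0,0,0.01,0,0,0,0.04],[0,0,0.01,0,0,0,0.04],[0,0,0.008,0,0,0,0.04],[0,0,0,0,0,0,0.04]]' >/dev/null
python3 -c "
from h import *
s,p,M=st(); print((M.T@s['contact_force']).round(1))"
```

```text
t 14.15 p [ 654.  -143.4  226.5] az -35.8 r 80.2 y az -127.1 mis -1.3 tilt [-0.17  0.02] j [ 1. 51.] F [-0.   0.9  0.9] w 40.2 g 0.0
[-0.5 -0.7 -0.9]
```

```bash
python3 -m pendant '[[-0.0001,0.0042,0,0,0,3,0.04],[-0.0001,0.0042,0,0,0,3,0.04],[-0.0003,0.007,0,0,0,5,0.04],[-0.0003,0.007,0,0,0,5,0.04],[-0.0003,0.007,0,0,0,5,0.04],[-0.0003,0.007,0,0,0,5,0.04],[-0.0003,0.007,0,0,0,5,0.04],[-0.0003,0.007,0,0,0,5,0.04],[-0.0003,0.007,0,0,0,5,0.04],[-0.0003,0.007,0,0,0,5,0.04],[-0.0003,0.007,0,0,0,5,0.04]]' >/dev/null
python3 -c "
from h import *
s,p,M=st(); print((M.T@s['contact_force']).round(1))"
```

```text
t 15.25 p [ 596.3 -176.1  229.2] az -84.7 r 80.0 y az -178.3 mis -3.6 tilt [ 0.48 -0.1 ] j [-2.  3.] F [ 8.  -3.9 -3.6] w 40.0 g 3.4848337827133946
[ 4.1 -7.8  3.6]
```

```bash
python3 -m pendant '[[-0.0002,0.007,0,0,0,4.7,0.04],[-0.0002,0.007,0,0,0,4.7,0.04],[-0.0002,0.007,0,0,0,4.7,0.04],[-0.0003,0.007,0,0,0,4.7,0.04],[-0.0003,0.007,0,0,0,4.7,0.04],[-0.0003,0.007,0,0,0,4.7,0.04],[-0.0003,0.007,0,0,0,4.7,0.04],[-0.0003,0.007,0,0,0,4.7,0.04],[-0.0003,0.007,0,0,0,4.7,0.04],[-0.0003,0.007,0,0,0,4.7,0.04],[0,0,0,0,0,0,0.04]]' >/dev/null
python3 - <<'E'
from h import *
s,p,M=st(); print((M.T@s['contact_force']).round(1))
t=arm.get_image("scene"); cv2.imwrite("pics/s5.png",cv2.resize(t["image"][130:280,200:360,::-1],(640,600),interpolation=cv2.INTER_CUBIC))
E
```

```text
t 16.35 p [ 530.3 -151.5  229.7] az -136.8 r 80.5 y az 134.9 mis 1.7 tilt [ 0.15 -0.12] j [  1. -46.] F [ 0.7 -2.8  0.6] w 40.0 g 1.4108475245302543
[ 1.5 -2.4 -0.6]
```

```bash
python3 -m pendant '[[-0.0001,0.0038,0,0,0,2.7,0.04],[-0.0001,0.0038,0,0,0,2.7,0.04],[-0.0001,0.0038,0,0,0,2.7,0.04],[-0.0001,0.0038,0,0,0,2.7,0.04],[0,0,0,0,0,0,0.04],[0,0,0,0,0,0,0.04]]' >/dev/null
python3 -c "
from h import *
s,p,M=st(); print((M.T@s['contact_force']).round(1))"
python3 -m pendant '[[0,-0.0035,0,0,0,-2.5,0.04],[0,-0.0035,0,0,0,-2.5,0.04],[0,0,0,0,0,0,0.04],[0,0,-0.01,0,0,0,0.04],[0,0,-0.015,0,0,0,0.04],[0,0,-0.015,0,0,0,0.04],[0,0,-0.015,0,0,0,0.04],[0,0,-0.015,0,0,0,0.04],[0,0,0,0,0,0,0.04]]' >/dev/null
python3 - <<'E'
from h import *
s,p,M=st(); print((M.T@np.array([-60,-230,0])).round(0))
E
```

```text
t 17.0 p [ 521.3 -139.3  229.4] az -147.7 r 80.1 y az 124.2 mis 1.9 tilt [ 0.14 -0.06] j [  2. -58.] F [ 0.3 -4.1  3.5] w 39.9 g 2.2289865084167104
[ 2.  -3.6 -3.5]
t 17.9 p [ 525.4 -144.2  301.2] az -143.0 r 79.5 y az 129.1 mis 2.2 tilt [ 0.3  -0.01] j [  2. -53.] F [ 0.1 -0.5  0.2] w 40.3 g 0.0
[ 192. -141.   -0.]
```

```bash
python3 -m pendant '[[0.032,-0.0235,0,0,0,0,0.04],[0.032,-0.0235,0,0,0,0,0.04],[0.032,-0.0235,0,0,0,0,0.04],[0.032,-0.0235,0,0,0,0,0.04],[0.032,-0.0235,0,0,0,0,0.04],[0.032,-0.0235,0,0,0,0,0.04],[0,0,0,0,0,0,0.04]]' >/dev/null
python3 - <<'E'
from h import *
st()
t=arm.get_image("top"); s=arm.get_image("scene")
print([ (w[0][4],w[1].round(2)) for w in white(t,(370,160,425,205))]); print([(w[0],w[1].round(2)) for w in white(s,(240,185,280,225))])
for d,n in((t,"top"),(s,"scene")):
    ref=cv2.imread(f"pics/{n}0.png")[:,:,::-1].copy()
    f=lambda a:cv2.resize(a,(400,400),interpolation=cv2.INTER_CUBIC)
    b=(360,150,420,210) if n=="top" else (240,180,310,250)
    cr=lambda a:f(a[b[1]:b[3],b[0]:b[2]])
    cv2.imwrite(f"pics/cmp_{n}.png",np.hstack([cr(ref),cr(d["image"])])[:,:,::-1])
    # shift of handle patch by template match
    pb=(390,181,403,194) if n=="top" else (254,193,266,212)
    g=lambda a:cv2.resize(cv2.cvtColor(a,cv2.COLOR_RGB2GRAY),None,fx=8,fy=8,interpolation=cv2.INTER_CUBIC)
    tm=g(ref[pb[1]:pb[3],pb[0]:pb[2]]); se=g(d["image"][pb[1]-10:pb[3]+10,pb[0]-10:pb[2]+10])
    r=cv2.matchTemplate(se,tm,cv2.TM_CCOEFF_NORMED); _,v,_,l=cv2.minMaxLoc(r); print(n,v,l[0]/8-10,l[1]/8-10)
a=cv2.imread("pics/cmp_top.png");b=cv2.imread("pics/cmp_scene.png");cv2.imwrite("pics/cmp.png",cv2.resize(np.vstack([a,b]),(600,600)))
E
```

```text
t 18.6 p [ 462.8 -378.   296.9] az -114.1 r 308.6 y az 128.8 mis -27.1 tilt [-0.11  0.05] j [-24. -27.] F [ 0.2  0.8 -0.8] w 39.8 g 0.0
[(np.int64(26), array([379.5, 169. ])), (np.int64(98), array([376.33, 184.96])), (np.int64(36), array([396.58, 186.31]))]
[(array([259, 196,   5,   5,  23]), array([260.83, 198.  ]))]
top 0.911081850528717 0.375 -0.75
scene 0.8925566077232361 0.0 0.625
```

View pics/cmp.png

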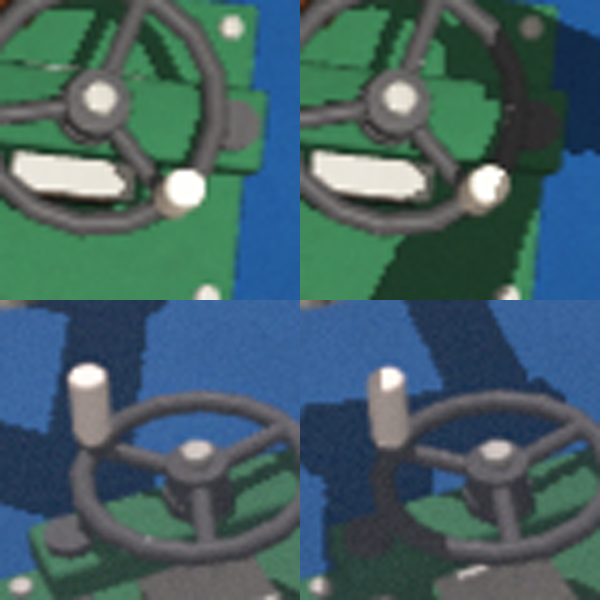

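Handle is within about 2 mm of the start spot and probably short of it, but the arm's shadow confuses the comparison. I withdraw to the starting area for an unshadowed look.

```bash
python3 -m pendant '[[0.04,-0.003,0.0055,0,0,0,0.04],[0.04,-0.003,0.0055,0,0,0,0.04],[0.04,-0.003,0.0055,0,0,0,0.04],[0.04,-0.003,0.0055,0,0,0,0.04],[0.04,-0.003,0.0055,0,0,0,0.04],[0.04,-0.003,0.0055,0,0,0,0.04],[0.04,-0.003,0.0055,0,0,0,0.04],[0,0,0,0,0,0,0.04]]' >/dev/null
cat > cmp.py <<'E'
from h import *
st()
rays={}
for n,pb in(("top",(391,182,402,193)),("scene",(254,193,266,212))):
    d=arm.get_image(n); ref=cv2.imread(f"pics/{n}0.png")[:,:,::-1].copy()
    b=(340,135,425,220) if n=="top" else (240,185,280,225)
    for im in (ref,d["image"]):
        dd=dict(d,image=im); print(n,[(w[0][4],w[1].round(2)) for w in white(dd,b if n=="scene" else (386,178,408,198))])
    g=lambda a:cv2.resize(cv2.cvtColor(a,cv2.COLOR_RGB2GRAY),None,fx=10,fy=10,interpolation=cv2.INTER_CUBIC)
    tm=g(ref[pb[1]:pb[3],pb[0]:pb[2]]); se=g(d["image"][pb[1]-6:pb[3]+6,pb[0]-6:pb[2]+6])
    _,v,_,l=cv2.minMaxLoc(cv2.matchTemplate(se,tm,cv2.TM_CCOEFF_NORMED)); print(n,v,l[0]/10-6,l[1]/10-6)
    # predicted pixel shift for +1 deg handle clockwise
    f=lambda a:np.array(proj(d,[*(HUB+80*np.array([np.cos(a),np.sin(a)])),243])); a=np.radians(-146); print("per +1deg cw",f(a-np.radians(1))-f(a))
E
python3 cmp.py
```

```text
t 19.5 p [ 258.  -568.7  258.2] az -125.0 r 576.7 y az 128.9 mis -16.1 tilt [-0.09  0.13] j [-51.  -0.] F [ 0.  -1.4 -1.4] w 40.2 g 0.0
top [(np.int64(50), array([396.64, 187.28]))]
top [(np.int64(49), array([397.43, 186.61]))]
top 0.983027994632721 0.9000000000000004 -0.5999999999999996
per +1deg cw [-0.36365946  0.25353659]
scene [(np.int64(37), array([259.73, 197.57]))]
scene [(np.int64(35), array([259.57, 198.06]))]
scene 0.9940763711929321 -0.40000000000000036 0.7000000000000002
per +1deg cw [ 0.23281206 -0.27008978]
```

Both views agree that the handle is 2.3° short (about 3.2 mm). I go back and nudge it on. The last push ended at TCP azimuth −147.7°, so I aim for −150.0°.

```bash
python3 -m pendant '[[-0.0395,0.0136,-0.0046,0,0,0,0.04],[-0.0395,0.0136,-0.0046,0,0,0,0.04],[-0.0395,0.0136,-0.0046,0,0,0,0.04],[-0.0395,0.0136,-0.0046,0,0,0,0.04],[-0.0395,0.0136,-0.0046,0,0,0,0.04],[-0.0395,0.0136,-0.0046,0,0,0,0.04],[-0.0395,0.0136,-0.0046,0,0,0,0.04],[-0.0395,0.0136,-0.0046,0,0,0,0.04],[-0.0395,0.0136,-0.0046,0,0,0,0.04],[-0.0395,0.0136,-0.0046,0,0,0,0.04],[-0.0395,0.0136,0,0,0,0,0.04],[-0.0395,0.0136,0,0,0,0,0.04]]' >/dev/null
python3 -m pendant '[[0,0,0,0,0,3,0.04],[0,0,0,0,0,0,0.04]]'>/dev/null
python3 -c "
from h import *
s,p,M=st(); print((M.T@(np.r_[524.3,-143.4,p[2]]-p)).round(1))"
```

```text
t 21.0 p [ 525.7 -139.2  306. ] az -145.9 r 76.4 y az 126.4 mis 2.3 tilt [0.01 0.02] j [  2. -56.] F [-0.2  0.2 -0.3] w 39.7 g 0.0
[ 3.7 -2.5 -0. ]
```

```bash
python3 -m pendant '[[0.0037,-0.0025,0.008,0,0,0,0.04],[0,0,0.01,0,0,0,0.04],[0,0,0.01,0,0,0,0.04],[0,0,0.01,0,0,0,0.04],[0,0,0.01,0,0,0,0.04],[0,0,0.01,0,0,0,0.04],[0,0,0.01,0,0,0,0.04],[0,0,0.009,0,0,0,0.04],[0,0,0,0,0,0,0.04]]' >/dev/null
python3 -c "
from h import *
s,p,M=st(); print((M.T@s['contact_force']).round(1))"
python3 -m pendant '[[-0.0001,0.0028,0,0,0,2,0.04],[-0.0001,0.0028,0,0,0,2,0.04],[0,0,0,0,0,0,0.04],[0,0,0,0,0,0,0.04]]' >/dev/null
python3 -c "
from h import *
s,p,M=st(); print((M.T@s['contact_force']).round(1))"
```

```text
t 21.9 p [ 522.9 -146.4  227.1] az -142.9 r 82.8 y az 126.1 mis -1.0 tilt [-0.18  0.02] j [  1. -55.] F [-0.5 -0.4 -0.4] w 39.9 g 0.0
[ 0.7 -0.   0.4]
t 22.3 p [ 520.9 -141.8  229.1] az -146.3 r 81.8 y az 122.2 mis -1.5 tilt [ 0.04 -0.01] j [  2. -60.] F [ 0.   0.4 -0.3] w 39.9 g 0.0
[-0.2  0.3  0.3]
```

```bash
python3 -m pendant '[[-0.0002,0.0022,0,0,0,1.5,0.04],[-0.0002,0.0022,0,0,0,1.5,0.04],[0,0,0,0,0,0,0.04],[0,0,0,0,0,0,0.04]]' >/dev/null
python3 -c "
from h import *
s,p,M=st(); print((M.T@s['contact_force']).round(1))"
```

```text
t 22.7 p [ 519.3 -138.5  229.1] az -148.9 r 81.4 y az 119.2 mis -1.9 tilt [ 0.07 -0.06] j [  2. -63.] F [ 2.3 -5.7 -1.5] w 39.9 g 2.496231863333378
[ 0.8 -6.1  1.5]
```

```bash
python3 -m pendant '[[0,0.0014,0,0,0,0,0.04],[0,0,0,0,0,0,0.04]]' >/dev/null
python3 -c "
from h import *
s,p,M=st(); print((M.T@s['contact_force']).round(1))"
python3 -m pendant '[[0,-0.0035,0,0,0,0,0.04],[0,-0.0035,0,0,0,0,0.04],[0,0,0,0,0,0,0.04],[0,0,-0.01,0,0,0,0.04],[0,0,-0.015,0,0,0,0.04],[0,0,-0.015,0,0,0,0.04],[0,0,-0.015,0,0,0,0.04],[0,0,-0.015,0,0,0,0.04],[0,0,-0.005,0,0,0,0.04]]' >/dev/null
python3 -c "
from h import *
s,p,M=st(); print((M.T@np.array([258-p[0],-569-p[1],-44])/12).round(1))"
```

```text
t 22.9 p [ 518.2 -137.3  229.1] az -150.0 r 81.8 y az 119.1 mis -0.9 tilt [ 0.01 -0.07] j [  3. -63.] F [ 1.  -4.5 -1.4] w 39.9 g 2.464595720084617
[ 1.3 -4.4  1.4]
t 23.8 p [ 522.2 -142.6  306.3] az -145.3 r 81.2 y az 119.1 mis -5.5 tilt [ 0.23 -0.02] j [  2. -63.] F [ 0.6  1.3 -0.3] w 39.7 g 0.0
[ 36.5 -20.3   3.6]
```

```bash
python3 -m pendant '[[0.0365,-0.0203,0,0,0,0,0.04],[0.0365,-0.0203,0,0,0,0,0.04],[0.0365,-0.0203,0.004,0,0,0,0.04],[0.0365,-0.0203,0.004,0,0,0,0.04],[0.0365,-0.0203,0.004,0,0,0,0.04],[0.0365,-0.0203,0.004,0,0,0,0.04],[0.0365,-0.0203,0.005,0,0,0,0.04],[0.0365,-0.0203,0.005,0,0,0,0.04],[0.0365,-0.0203,0.005,0,0,0,0.04],[0.0365,-0.0203,0.005,0,0,0,0.04],[0.0365,-0.0203,0.005,0,0,0,0.04],[0.0365,-0.0203,0.003,0,0,0,0.04]]' >/dev/null
python3 -m pendant '[[0,0,0,0,0,0,0.04],[0,0,0,0,0,0,0.04]]' >/dev/null
python3 cmp.py
```

```text
t 25.2 p [ 256.4 -568.9  258.9] az -125.1 r 577.8 y az 119.0 mis -25.9 tilt [-0.04  0.09] j [-51. -10.] F [0.4 0.2 0.1] w 40.1 g 0.0
top [(np.int64(50), array([396.64, 187.28]))]
top [(np.int64(48), array([396.71, 187.15]))]
top 0.9984016418457031 0.0 0.0
per +1deg cw [-0.36365946  0.25353659]
scene [(np.int64(37), array([259.73, 197.57]))]
scene [(np.int64(37), array([259.73, 197.57]))]
scene 0.9986081123352051 0.0 0.0
per +1deg cw [ 0.23281206 -0.27008978]
```

The handle is back at its start spot to within about 0.3° in both views, and the robot is touching nothing.

```bash
python3 -c "
from bench import arm
print(arm.job_done())"
```

```text
the job is handed in; nothing more can be done
None
```

The wheel was pushed one full turn clockwise by its handle, which is back at its start spot to within about 0.3° in both camera views. The job is handed in at about 25 s with the robot clear, but no verdict was returned.

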